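# Load-test a cordless vacuum's battery pack

## Task

Set the battery pack down into the cradle of the tester, fully seated, and let go of it. Then turn the tester's spring-return dial clockwise past its first two clicks to the third (the mark with three dots, short of the end stop) and hold it there against its spring: finish while still holding the dial on the third click. Leave the other things on the bench alone.

Things in the scene. Friction and masses are not known exactly. Their poses are not given: they have to be found in the camera images.
- pack_mid (a point): Centre of the loose battery pack: a plain grey upright block with a black band, 90 mm long (its x) by 50 mm wide (its y) by 60 mm tall (z up), 0.35 to 0.75 kg, standing on the bench. This point is half-way up, 30 mm above its underside. It may go into the cradle either way round.
- cradle (a point): Centre of the floor of the open cradle on the tester, a grey box fixed to the bench, 180 (x) by 300 mm (y). Floor 40 mm above the bench; pocket 100 mm long (x) by 60 mm wide (y), 5 mm of room round the pack; rim walls 6 mm thick, 18 mm above the floor. Axes are the tester's, z up; its dial console (180 by 150 mm, 60 mm high) is on the -y side.
- dial_axis (a point): Point on the dial's vertical turning axis at the console's top face, 60 mm above the bench. Axes are the tester's and do not turn with the dial. The dial is a black round hub (56 mm across, up to 18 mm above the face) with a straight bar handle on top of it.
- dial_grip (a point): Point in the long end of the dial's bar handle, 45 mm from the axis, half-way up the bar (32 mm above the console's top). The bar is 14 mm wide, 28 mm tall (18 to 46 mm above the console), from 20 mm behind the axis to 60 mm in front; its outer 30 mm overhang the hub, free below. Its x points outwards along the bar and turns with the dial, z up.
- dial (a joint): Turn of the dial, rad: 0 at rest, growing clockwise from above. At 0 the long end points 0.6 rad left (towards +y) of the tester's x. Clicks at 0.4, 0.8, 1.2, marked on the console by one, two, three dots (a bar marks rest); end stop 1.45. The spring returns it with 0.12 (at rest) to 0.23 N m (third click); clicks add or take up to about 0.06 N m and do not hold it if let go.
- cleaner: Bystander: white bottle, 68 mm across, 160 mm tall, origin under its centre. Leave alone.
- tub: Bystander: open blue tub, 100 by 100 by 50 mm, origin under its centre. Leave alone.
- brush: Bystander: scrubbing brush, 150 mm (x) by 50 by 38 mm, bristles down, origin under its centre. Leave alone.
- wheel: Bystander: black rubber wheel lying flat, 90 mm across, 28 mm thick, origin under its centre. Leave alone.
Not all that is in view belongs to the job. There is more than one size of the part that bears pack_mid; the job needs the middle-sized.

How it is judged:
By the outcome, as a careful person would: the job done as asked, in the order asked, and still so for the second after the job is handed in, while the arm keeps its last pose, push and grip.
It also fails if it takes over 54 s, if anything falls off the work surface, if the arm or the gripper's body presses on something with over 40 N, if the wrist force passes 120 N, or if a joint passes its speed limit or range.

## Robot

A 6-joint arm with a two-finger parallel gripper is mounted at the origin on the work surface. World frame = base frame: x ahead of the robot, y to its left, z up, the work surface at z = 0. Lengths are in m, angles in rad, forces in N, time in s.
With the tool pointing down it reaches from about 0.375 to 0.975 m from the base axis. Payload 3.8 kg.
Tool frame: the origin (TCP) lies midway between the tips of the shut fingers; the grasp point (between the pads) lies 19 mm behind it; z points along the fingers, y is the direction in which the jaws open and shut (so a half turn about z gives the same grasp; the last joint's range is limited). The gripper opens to 85 mm and grips with 20 to 120 N. Pads are 22 mm wide; open, the fingers measure 114 mm over their backs; the gripper's body (76 mm by 85 mm) begins 54 mm behind the grasp point. The pads swing forward as they close: fully open they stand 13 mm farther back than shut.
Start: joints at [1.07, 0.264, 1.604, -0, 1.274, -0.037], TCP at [0.302, 0.604, 0.231] pointing down, gripper open.
Joint ranges: [-2.63, 2.63], [-0.94, 2.18], [0.31, 2.57], [-1.31, 4.45], [0, 2.66], [-2.55, 2.55]. Speed limits (rad/s): [2.57, 2.57, 3.14, 3.14, 3.14, 3.14].

## Interface

Orientations are given as a rotation vector (axis times angle).
In Python, from workcell import bot gives the robot as it stands. The module is installed in compiled form; this text tells all that it offers.
- The arm moves only by the tool move_arm, never from a script. Its argument "steps" is a list of rows, each a list of 5 numbers: the shift along the tool's x, y, z in mm, then the turn about the tool's z in degrees, then the opening in per cent of the stroke, from 0 (shut) to 100 (fully open). In form: [[tx, ty, tz, turn, claw], ...]. A call has 1 to 20 rows; each row is the pose to reach, as a shift and turn from the pose commanded when the call began, along the tool's axes at that moment; what a row does not reach only later rows make up. A row lasts 1/10 s, in which the tool goes at most 50 mm and 8.59 degrees, less where a joint would pass 70% of its speed; a pose out of reach is approached as far as the arm can. A call with a gripper value outside its range is refused whole. The fingers move at their own pace and stop on an object; "newtons" is the grip in N (left out, the last holds). Time passes only in rows, so rows that repeat a pose let the fingers close. It gives the time, the measured TCP pose, the force and the opening at its end, in the units of the state.
- bot.read_state(): the state, without advancing time (a new reading comes with each control period).
- bot.read_camera(name): name is "scene" or "top" or "wrist"; returns a dict with "pixels" (420x560x3 uint8, red, green, blue), "depth" (420x560 float32, m along the optical axis (not along the pixel's ray), 0 where there is no reading), "fovy" (degrees; the focal length in pixels is half the picture's height over the tangent of half this angle, whatever the lens; pixels are square), "cx", "cy" (the principal point, pixels), "xyz" and "attitude" of the camera in the world. Camera axes: x right, y up, looking along -z (the intrinsics and any distortion apply to the point x, -y, -z); pixel columns grow to the right and rows downward; lengths in m; the calibration is good to about 2 mm. A picture is of the moment at which its call begins.
- bot.finish_job(): hands the job in, once; it reports no verdict.
The state is a dict: "time": time; "q": joint angles; "joint_vel": joint speeds; "joint_torque": joint torques, N m; "tool_pos": TCP position; "tcp_rot": TCP orientation; "wrist_force": force on the tool from outside, world axes, zero at the start; "torque": the same for the moment, N m; "width": opening from 0.0 (shut) to 1.0 (fully open).
Only numpy, scipy, OpenCV 4.12 (cv2) and the standard library are available. Lean on these libraries where they do the work, as an engineer would, in place of code of your own. Each camera call takes 0.05 s, during which the arm holds its last target.

## Working session

There is one attempt and no reset: what is moved stays moved. The work goes in short steps, Python scripts to look and compute and a tool call to move; the robot and the scene stay as the last step left them, time stands still between calls to the robot, and variables do not carry over. Pictures are saved under pics/ and viewed, and the job is handed in when it is done.

Besides the shell and the picture viewer there is one more tool, called after "Call:" as name(argument=value, ...) on one line, values as JSON. move_arm: Moves the arm, as the interface text tells. Its arguments: {"type":"object","properties":{"steps":{"type":"array","items":{"type":"array","items":{"type":"number"}}},"newtons":{"type":"number"}},"required":["steps"]}

```bash
mkdir -p pics; cat > h.py <<'E'
import numpy as np, cv2
from workcell import bot
from scipy.spatial.transform import Rotation as R
def snap(n,tag):
    c=bot.read_camera(n); np.savez(f'{tag}.npz',**{k:np.array(v) for k,v in c.items()})
    cv2.imwrite(f'pics/{tag}.png',c['pixels'][:,:,::-1]); return c
def load(tag): return dict(np.load(f'{tag}.npz'))
def Rm(a):
    a=np.array(a,float)
    if a.shape==(3,3): return a
    return R.from_rotvec(a).as_matrix() if a.size==3 else R.from_quat(a).as_matrix()
def cloud(c):
    h,w=c['depth'].shape; f=h/2/np.tan(np.radians(float(c['fovy']))/2)
    v,u=np.mgrid[:h,:w]; d=c['depth']
    p=np.stack([(u-c['cx'])/f*d,-(v-c['cy'])/f*d,-d],-1)
    return p@Rm(c['attitude']).T+np.array(c['xyz'])
E
python3 - <<'E'
from h import *
for n in('scene','top','wrist'):
    c=snap(n,n+'0'); print(n,{k:v for k,v in c.items() if k not in('pixels','depth')})
print(bot.read_state())
E
```

```text
scene {'fovy': 53.55736020640345, 'cx': 279.497253802116, 'cy': 211.44594689288314, 'xyz': array([ 1.51775592, -0.14591634,  0.74142902]), 'attitude': array([0.80198211, 0.65797502, 1.30646037])}
top {'fovy': 43.508399573822395, 'cx': 281.1188346109108, 'cy': 210.0691937408791, 'xyz': array([0.30101875, 0.03289671, 1.83474127]), 'attitude': array([ 0.11762828, -0.13345785, -1.57061792])}
wrist {'fovy': 65.30340991591291, 'cx': 280.83651220066156, 'cy': 206.38601556257146, 'xyz': array([0.23659349, 0.63689474, 0.37272146]), 'attitude': array([-0.26035399, -0.15948651,  1.09901245])}
{'time': 0.15, 'q': array([ 1.07009723e+00,  2.64631871e-01,  1.60509208e+00, -1.14103207e-05,
        1.27370408e+00, -3.68706055e-02]), 'joint_vel': array([-1.28942948e-04, -2.97952740e-03, -2.49714927e-03, -4.35961635e-04,
        6.94593815e-06, -2.36124083e-03]), 'joint_torque': array([-2.44804829e-05, -5.15903807e+01, -3.67958629e+01, -6.35876086e-05,
        8.01373593e-03, -3.49472737e-05]), 'tool_pos': array([0.30168491, 0.603177  , 0.23019598]), 'tcp_rot': array([-7.21951596e-01, -3.05702247e+00,  2.78360998e-03]), 'wrist_force': array([ 0.36875001, -0.25677142, -0.46474948]), 'torque': array([ 0.04151489, -0.00781304,  0.00898924]), 'width': 0.997258340442619}
```

View pics/top0.png

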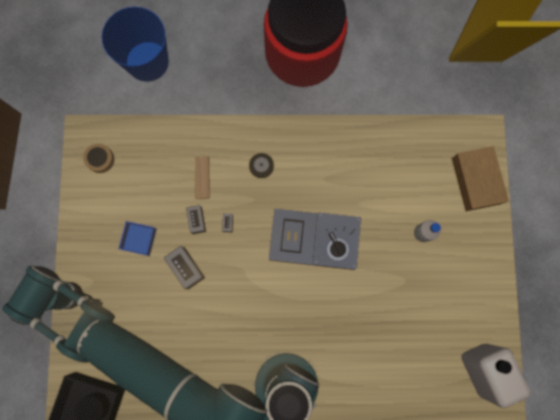

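View pics/scene0.png

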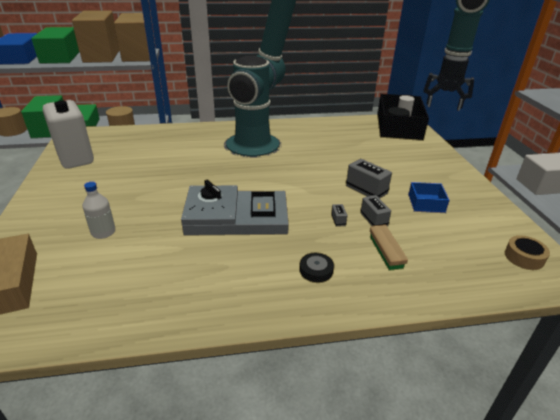

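View pics/wrist0.png

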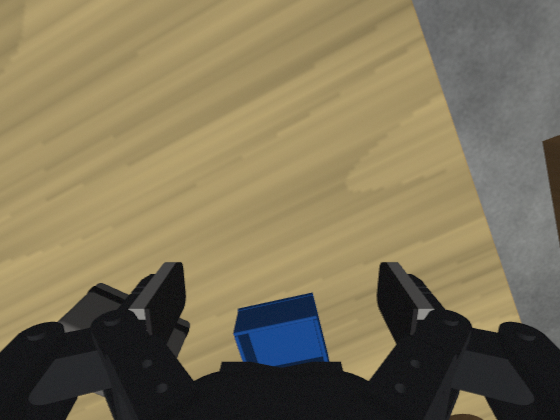

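Pack candidates in the top view are the large block (184,267), the middle block (196,219) and the small block (228,222). By size the middle one fits the description, and I'll check it in a crop. The tester is at (315,238), with its cradle at (292,235) and dial at (338,247).

```bash
python3 - <<'E'
from h import *
c=load('top0'); P=cloud(c); 
def rect(name,u0,u1,v0,v1,zlo,zhi):
    s=P[v0:v1,u0:u1].reshape(-1,3); ok=(s[:,2]>zlo)&(s[:,2]<zhi)&(c['depth'][v0:v1,u0:u1].ravel()>0); s=s[ok]
    r=cv2.minAreaRect((s[:,:2]*1000).astype(np.float32)); print(name,len(s),np.round(r[0],1),np.round(r[1],1),round(r[2],1),'z',np.round(np.percentile(s[:,2],[5,50,95]),4))
print('bench',P[300,400],P[180,340])
rect('big',155,212,238,295,.03,.2)
rect('mid',180,212,200,238,.045,.075)
rect('small',216,240,208,238,.02,.2)
rect('testerall',262,370,200,275,.03,.2)
rect('console',316,370,200,275,.052,.068)
rect('cradle',265,316,200,275,.03,.05)
rect('rim',265,316,200,275,.051,.07)
rect('bar',316,370,200,275,.09,.125)
img=c['pixels'][:,:,::-1]
a=cv2.resize(img[190:290,150:250],(500,500),interpolation=cv2.INTER_CUBIC)
cv2.imwrite('pics/cropA.png',a)
a=cv2.resize(img[200:280,262:370],(756,560),interpolation=cv2.INTER_CUBIC)
cv2.imwrite('pics/cropB.png',a)
E
```

```text
bench [ 0.28191217 -0.39311583  0.00556984] [ 0.70667876 -0.19790153 -0.00841724]
big 936 [392.9 340.8] [131.8  73.6] 34.7 z [0.0572 0.085  0.0924]
mid 394 [558.6 308.1] [92.  50.7] 10.9 z [0.0511 0.0589 0.066 ]
small 188 [546.9 200.3] [34.9 62.1] 89.3 z [0.0321 0.0401 0.0463]
testerall 4583 [ 490.4 -100.5] [300.  181.8] 83.5 z [0.034  0.0533 0.0749]
console 1870 [ 482.  -174.9] [150.3 180.3] 83.5 z [0.0534 0.0594 0.066 ]
cradle 2031 [498.8 -30.6] [159.2 180.7] 83.7 z [0.0324 0.0394 0.0471]
rim 220 [484.4 -45.7] [120.6 153.1] 84.4 z [0.0522 0.0579 0.0653]
bar 113 [ 468.7 -166.6] [77.8 14.7] 27.4 z [0.0967 0.105  0.1118]
```

View pics/cropA.png

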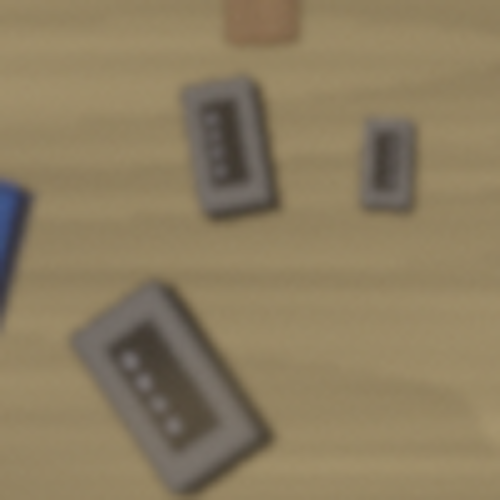

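View pics/cropB.png

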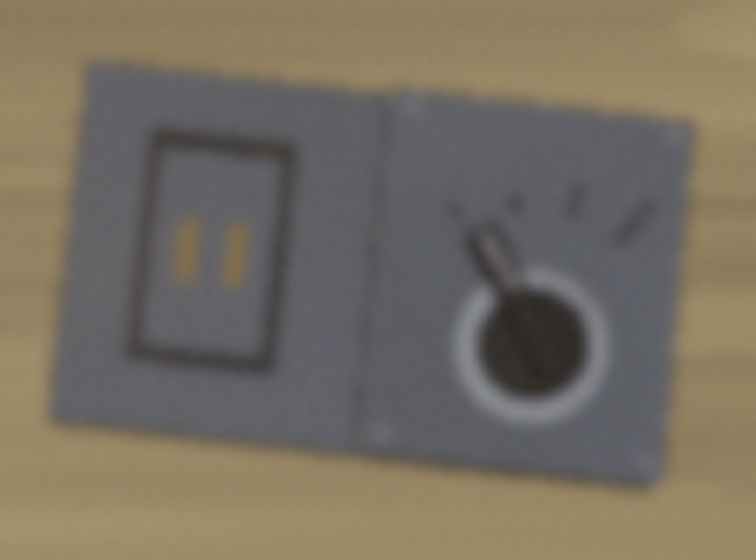

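The middle block measures 92×51×59 mm, so it is the right pack; the large one is 132×74×85 and the small one 62×35×40. The bar is at rest, and the tester yaw is about -6.5°. Next I'll work out a wrist-camera look pose.

```bash
cat >> h.py <<'E'
def delta(x,y,z,yaw_y_deg):
    """mm target; yaw of tool-y line (mod 180) in world deg; returns shift mm in tool axes & turn deg"""
    s=bot.read_state(); T=Rm(s['tcp_rot']); d=T.T@(np.array([x,y,z])-1000*s['tool_pos'])
    ty=np.degrees(np.arctan2(T[1,1],T[0,1]))
    dw=(yaw_y_deg-ty+90)%180-90   # world ccw
    print('tool y yaw',round(ty,2),'q6',s['q'][5],'shift',np.round(d,1),'turn',round(-dw,2),'pos',np.round(1000*s['tool_pos'],1),'F',np.round(s['wrist_force'],1),'w',round(s['width'],3),'t',s['time'])
E
python3 - <<'E'
from h import *
c=load('wrist0'); s=bot.read_state(); T=Rm(s['tcp_rot']); C=Rm(c['attitude'])
print(np.round(T,3)); print('cam in tool',T.T@(c['xyz']-s['tool_pos']),'\nview',T.T@(-C[:,2]))
delta(558.6,308.1,250,100.9)
E
```

```text
[[-0.894  0.447 -0.001]
 [ 0.447  0.894 -0.002]
 [ 0.    -0.002 -1.   ]]
cam in tool [ 0.07330684  0.00077382 -0.14252298] 
view [-2.86053446e-01  6.71497774e-04  9.58213429e-01]
tool y yaw 63.42 q6 -0.036870605488562434 shift [-361.8 -149.   -19.6] turn -37.48 pos [301.7 603.2 230.2] F [ 0.4 -0.3 -0.5] w 0.997 t 0.15
```

Call:
move_arm(steps=[[-15, -6, -2, -2, 100], [-50, -20, -5, -5, 100], [-95, -38, -8, -10, 100], [-140, -57, -11, -15, 100], [-185, -76, -14, -20, 100], [-230, -95, -16, -25, 100], [-275, -113, -18, -30, 100], [-315, -130, -20, -34, 100], [-345, -142, -20, -36.5, 100], [-362, -149, -20, -37.5, 100], [-362, -149, -20, -37.5, 100], [-362, -149, -20, -37.5, 100]])

```text
time: 1.35
tool_pos: [0.5588, 0.3083, 0.2508]
tcp_rot: [0.297, -3.126, -0.0]
wrist_force: [1.1, 0.3, 0.4]
width: 1.0
```

```bash
python3 - <<'E'
from h import *
snap('wrist','w1'); delta(558.6,308.1,25,100.9)
E
```

```text
tool y yaw 100.91 q6 -1.2954883023171622 shift [-2.000e-01 -9.000e-01  2.259e+02] turn 0.01 pos [558.4 308.9 250.9] F [ 0.1 -0.2 -0.4] w 0.998 t 1.4
```

View pics/w1.png

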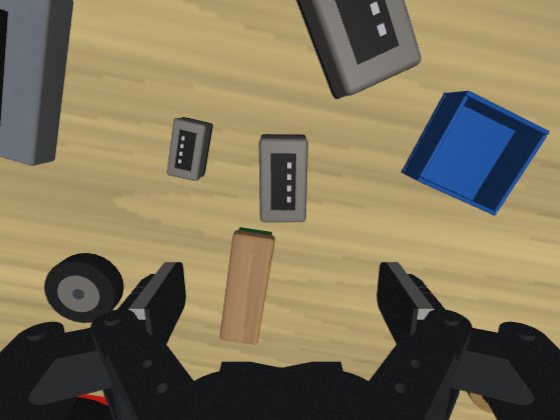

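The wrist view shows the middle pack at (283,178), aligned between the fingers, with the brush at (248,288) and the small pack at (190,150). I'll measure it from this view.

```bash
python3 - <<'E'
from h import *
c=load('w1'); P=cloud(c)
def rect(name,u0,u1,v0,v1,zlo,zhi):
    s=P[v0:v1,u0:u1].reshape(-1,3); s=s[(s[:,2]>zlo)&(s[:,2]<zhi)]
    r=cv2.minAreaRect((s[:,:2]*1000).astype(np.float32)); print(name,len(s),np.round(r[0],1),np.round(r[1],1),round(r[2],1),'z',np.round(np.percentile(s[:,2],[5,50,95]),4))
    print(np.round(s.min(0),4),np.round(s.max(0),4))
rect('mid',240,325,120,228,.05,.075)
rect('brushtop',215,280,225,350,.02,.08)
print(P[330,200],P[110,230])
E
```

```text
mid 3970 [558.  311.3] [88.7 49.8] 10.1 z [0.0582 0.0602 0.0617]
[0.5107 0.28   0.0501] [0.6053 0.3429 0.0632]
brushtop 4467 [707.9 293.3] [150.6  50. ] 1.6 z [0.0352 0.038  0.0393]
[0.6321 0.2664 0.0209] [0.7831 0.32   0.0406]
[ 0.80374287  0.24002053 -0.00130498] [4.99701208e-01 2.38757568e-01 2.02276820e-04]
```

Call:
move_arm(steps=[[0, 2.2, 15, 0.6, 100], [0, 2.2, 50, 0.6, 100], [0, 2.2, 90, 0.6, 100], [0, 2.2, 130, 0.6, 100], [0, 2.2, 165, 0.6, 100], [0, 2.2, 195, 0.6, 100], [0, 2.2, 215, 0.6, 100], [0, 2.2, 226, 0.6, 100], [0, 2.2, 226, 0.6, 100], [0, 2.2, 226, 0.6, 40], [0, 2.2, 226, 0.6, 40], [0, 2.2, 226, 0.6, 40], [0, 2.2, 226, 0.6, 40], [0, 2.2, 226, 0.6, 40], [0, 2.2, 226, 0.6, 40], [0, 2.2, 226, 0.6, 40]], newtons=50)

```text
time: 3.0
tool_pos: [0.5601, 0.3114, 0.0273]
tcp_rot: [-0.282, 3.126, 0.002]
wrist_force: [0.1, 0.2, 6.9]
width: 0.575
```

```bash
python3 - <<'E'
from h import *
snap('wrist','w2'); delta(558,311,25,100.3)
E
```

```text
tool y yaw 100.32 q6 -1.2825335498360682 shift [ 2.2 -0.   2.3] turn 0.02 pos [560.1 311.4  27.3] F [0.3 1.2 6.2] w 0.578 t 3.05
```

View pics/w2.png

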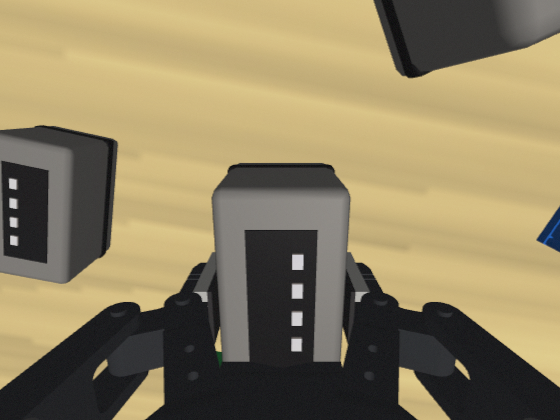

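The pack is gripped at 49 mm, square between the pads. I'll lift it first, then look at the cradle from a pose that puts the camera above it.

Call:
move_arm(steps=[[0, 0, -10, 0, 30], [0, 0, -35, 0, 30], [0, 0, -70, 0, 30], [0, 0, -110, 0, 30], [0, 0, -150, 0, 30], [0, 0, -180, 0, 30], [0, 0, -195, 0, 30], [0, 0, -200, 0, 30], [0, 0, -200, 0, 30]])

```text
time: 3.95
tool_pos: [0.5581, 0.3103, 0.2243]
tcp_rot: [0.282, -3.127, 0.001]
wrist_force: [0.7, -0.1, -4.9]
width: 0.578
```

```bash
python3 - <<'E'
from h import *
delta(590,-30,225,83.5)
E
```

```text
tool y yaw 100.32 q6 -1.2825252050682059 shift [  29.5 -340.5   -0.5] turn 16.82 pos [558.1 310.3 224.3] F [ 0.7 -0.1 -4.9] w 0.578 t 3.95
```

Call:
move_arm(steps=[[1, -10, 0, 0.5, 30], [3, -35, 0, 1.7, 30], [6, -70, 0, 3.5, 30], [10, -110, 0, 5.5, 30], [13, -150, 0, 7.5, 30], [17, -190, 0, 9.5, 30], [20, -230, 0, 11.5, 30], [23, -270, 0, 13.5, 30], [26, -300, 0, 15, 30], [28, -322, 0, 16, 30], [29, -336, 0, 16.6, 30], [29.5, -340.5, 0, 16.8, 30], [29.5, -340.5, 0, 16.8, 30], [29.5, -340.5, 0, 16.8, 30]])

```text
time: 5.35
tool_pos: [0.5904, -0.0287, 0.2248]
tcp_rot: [-0.176, -3.136, -0.001]
wrist_force: [-0.1, 0.1, -4.9]
width: 0.578
```

```bash
python3 - <<'E'
from h import *
snap('wrist','w3'); delta(590,-30,225,83.5)
E
```

```text
tool y yaw 83.59 q6 -1.5498560394404521 shift [ 0.3 -1.5 -0. ] turn 0.09 pos [590.4 -28.5 225. ] F [-0.8 -0.3 -4.8] w 0.576 t 5.4
```

View pics/w3.png

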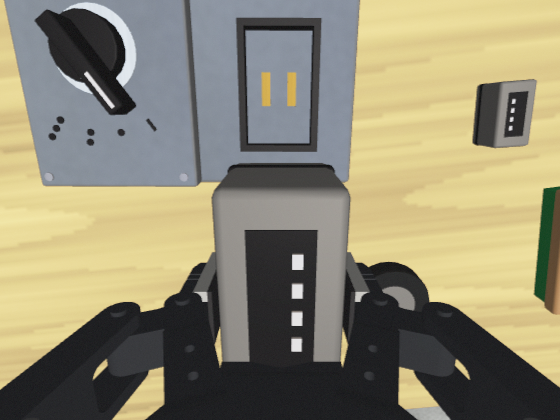

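The cradle rim is fully in view, centred at (280,85). The dial bar is at (90,60), pointing to the rest mark at (152,125), and the three-dot mark is at (57,128).

```bash
python3 - <<'E'
from h import *
c=load('w3'); P=cloud(c)
def rect(name,u0,u1,v0,v1,zlo,zhi):
    s=P[v0:v1,u0:u1].reshape(-1,3); s=s[(s[:,2]>zlo)&(s[:,2]<zhi)]
    r=cv2.minAreaRect((s[:,:2]*1000).astype(np.float32)); print(name,len(s),np.round(r[0],1),np.round(r[1],1),round(r[2],1),'z',np.round(np.percentile(s[:,2],[5,50,95]),4))
    return s
rect('rim',228,330,8,158,.0545,.064)
s=P[30:140,250:310].reshape(-1,3); print('floor z',np.median(s[:,2]))
s=rect('bar',20,150,0,120,.101,.115)
s=rect('hub',20,150,0,120,.074,.082)
# inner gray pixels rim color
E
```

```text
rim 2971 [500.1 -19.9] [ 72.2 111.9] 83.4 z [0.0564 0.058  0.0592]
floor z 0.040151462954571365
bar 2387 [ 469.7 -163.6] [80.6 14.6] 27.5 z [0.1029 0.1058 0.1072]
hub 2145 [ 461.9 -160.8] [83. 55.] 51.4 z [0.0761 0.0779 0.0797]
```

```bash
python3 - <<'E'
from h import *
c=load('w3'); P=cloud(c); s=bot.read_state(); T=Rm(s['tcp_rot'])
Q=(P-s['tool_pos'])@T*1000
for v in (166,170,175,180,185,190,195,200,210,230): print(v,np.round(Q[v,283],1),np.round(Q[v,235],1))
m=Q[160:330,205:360].reshape(-1,3); m=m[(m[:,2]<27)&(m[:,2]>-60)]
print(np.percentile(m,[0.5,50,99.5],axis=0))
top=m[m[:,2]<-20]; r=cv2.minAreaRect(top[:,:2].astype(np.float32)); print(r)
# side silhouettes at rows
for v in (170,180,200,220,240):
    row=Q[v,205:360]; ok=(row[:,2]<27)&(row[:,2]>-60); print(v,row[ok][0],row[ok][-1])
E
```

```text
166 [47.1  1.9 10.6] [ 47.  -20.7  11.3]
170 [46.8  1.9  1.9] [ 46.8 -19.5   1.9]
175 [46.5  1.8 -8.1] [ 46.7 -18.1  -8.9]
180 [ 46.6   1.7 -18.5] [ 46.7 -16.7 -18.9]
185 [ 46.6   1.7 -27.1] [ 46.3 -15.8 -25.8]
190 [ 45.6   1.6 -30.7] [ 45.4 -15.3 -29.7]
195 [ 44.4   1.6 -32.7] [ 44.4 -14.9 -33. ]
200 [ 42.3   1.6 -31.9] [ 42.8 -14.9 -33.4]
210 [ 39.    1.6 -33. ] [ 38.8 -15.2 -32.3]
230 [ 31.7   1.6 -33.3] [ 31.8 -15.4 -33.5]
[[ -9.9652104  -27.9982277  -42.13488611]
 [ 22.58047793   0.92738453 -32.58864981]
 [ 47.01323264  30.36932051  19.32930525]]
((17.378541946411133, 0.9775066375732422), (59.682594299316406, 62.00603485107422), 0.6745909452438354)
170 [ 45.28150078 -24.44605654  10.45127361] [45.5411968  25.25207231  8.83600711]
180 [ 45.74861164 -22.54465375 -14.30698625] [ 45.59052577  24.18875859 -13.71928044]
200 [ 41.80017747 -24.00721602 -29.87404978] [ 41.70609045  25.2264674  -29.6719264 ]
220 [ 34.18177442 -23.79896163 -29.62244636] [ 34.50380694  25.0895744  -30.6771017 ]
240 [ 26.17139915 -23.990186   -29.19134169] [ 25.79130808  25.67440528 -28.38230911]
```

```bash
python3 - <<'E'
from h import *
delta(501.7,-20.7,110,83.4);delta(501.7,-20.7,67,83.4)
E
```

```text
tool y yaw 83.59 q6 -1.5498560394404521 shift [ 89.   -2.2 115. ] turn 0.19 pos [590.4 -28.5 225. ] F [-0.8 -0.3 -4.8] w 0.576 t 5.4
tool y yaw 83.59 q6 -1.5498560394404521 shift [ 89.   -2.2 158. ] turn 0.19 pos [590.4 -28.5 225. ] F [-0.8 -0.3 -4.8] w 0.576 t 5.4
```

Call:
move_arm(steps=[[10, 0, 0, 0, 30], [35, -1, 5, 0, 30], [65, -2, 15, 0.2, 30], [82, -2.2, 40, 0.2, 30], [89, -2.2, 75, 0.2, 30], [89, -2.2, 105, 0.2, 30], [89, -2.2, 122, 0.2, 30], [89, -2.2, 128, 0.2, 30], [89, -2.2, 128, 0.2, 30], [89, -2.2, 128, 0.2, 30], [89, -2.2, 128, 0.2, 30]])

```text
time: 6.5
tool_pos: [0.5034, -0.0217, 0.099]
tcp_rot: [0.182, 3.133, -0.0]
wrist_force: [0.0, -0.1, -4.0]
width: 0.577
```

```bash
python3 - <<'E'
from h import *
delta(501.7,-20.7,67,83.4); snap('scene','s4'); 
c=cv2.imread('pics/s4.png')[150:260,170:310]; cv2.imwrite('pics/s4c.png',cv2.resize(c,(700,550),interpolation=cv2.INTER_CUBIC))
E
```

```text
tool y yaw 83.34 q6 -1.5472318881106177 shift [ 1.9  0.8 32. ] turn -0.06 pos [503.4 -21.7  99. ] F [ 0.  -0.1 -4. ] w 0.577 t 6.5
```

View pics/s4c.png

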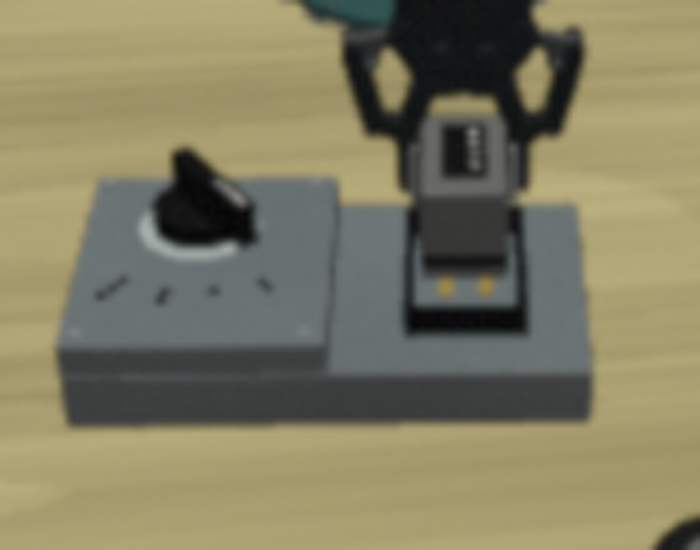

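The scene view shows the pack hanging over the pocket at (462,270) and aligned with it. I'll correct about 2 mm while descending slowly.

Call:
move_arm(steps=[[1, 0.4, 2, 0, 30], [1.8, 0.8, 6, 0, 30], [1.8, 0.8, 12, 0, 30], [1.8, 0.8, 18, 0, 30], [1.8, 0.8, 24, 0, 30], [1.8, 0.8, 28, 0, 30], [1.8, 0.8, 30, 0, 30], [1.8, 0.8, 31.5, 0, 30], [1.8, 0.8, 31.5, 0, 30], [1.8, 0.8, 31.5, 0, 30]])

```text
time: 7.55
tool_pos: [0.5006, -0.0208, 0.0673]
tcp_rot: [0.183, 3.136, -0.0]
wrist_force: [-5.6, 0.6, 7.0]
width: 0.577
```

```bash
python3 - <<'E'
from h import *
delta(501.7,-20.7,67,83.4)
E
```

```text
tool y yaw 83.33 q6 -1.5455905953073483 shift [-1.1  0.2  0.3] turn -0.07 pos [500.6 -20.8  67.3] F [-5.6  0.6  7. ] w 0.577 t 7.55
```

Call:
move_arm(steps=[[0, 0, 0, 0, 60], [0, 0, 0, 0, 70], [0, 0, 0, 0, 80], [0, 0, 0, 0, 85], [0, 0, 0, 0, 85], [0, 0, 0, 0, 85], [0, 0, -5, 0, 85], [0, 0, -25, 0, 85], [0, 0, -60, 0, 85], [0, 0, -100, 0, 85], [0, 0, -135, 0, 85], [0, 0, -150, 0, 85], [0, 0, -150, 0, 85]])

```text
time: 8.85
tool_pos: [0.5022, -0.021, 0.2188]
tcp_rot: [0.183, 3.13, -0.0]
wrist_force: [0.1, 0.1, -0.8]
width: 0.849
```

```bash
python3 - <<'E'
from h import *
c=snap('wrist','w5'); P=cloud(c); snap('scene','s5')
delta(469,-163,150,117.5)
s=P[:330].reshape(-1,3)
def rect(n,m):
    q=s[m]; r=cv2.minAreaRect((q[:,:2]*1000).astype(np.float32)); print(n,len(q),np.round(r[0],1),np.round(r[1],1),round(r[2],1),'z',np.round(np.percentile(q[:,2],[5,50,95]),4))
d=np.hypot(s[:,0]-.5,s[:,1]+.02)
rect('packtop',(d<.065)&(s[:,2]>.085)&(s[:,2]<.11))
rect('packtopflat',(d<.065)&(s[:,2]>.098)&(s[:,2]<.105))
d=np.hypot(s[:,0]-.455,s[:,1]+.175)
rect('bar',(d<.08)&(s[:,2]>.101)&(s[:,2]<.112))
E
```

```text
tool y yaw 83.33 q6 -1.5455749941645265 shift [  13.7 -144.9   64.6] turn -34.17 pos [499.6 -20.7 214.6] F [-0.4 -0.3 -0.8] w 0.853 t 8.95
packtop 6282 [498.8 -19.7] [50.  89.5] 83.3 z [0.0979 0.1002 0.1016]
packtopflat 5952 [498.8 -19.7] [49.  88.3] 83.1 z [0.0988 0.1003 0.1016]
bar 1926 [ 469.5 -163.5] [80.1 15.2] 28.5 z [0.1025 0.1057 0.107 ]
```

View pics/w5.png

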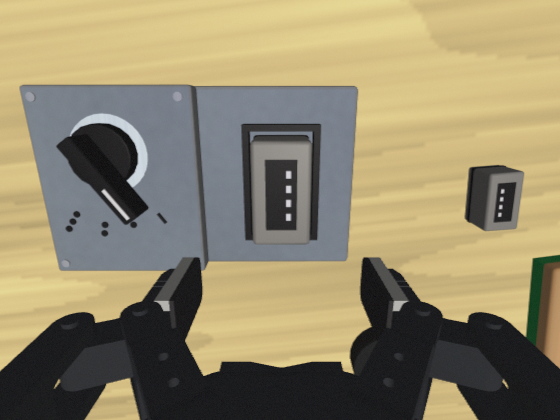

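View pics/s5.png

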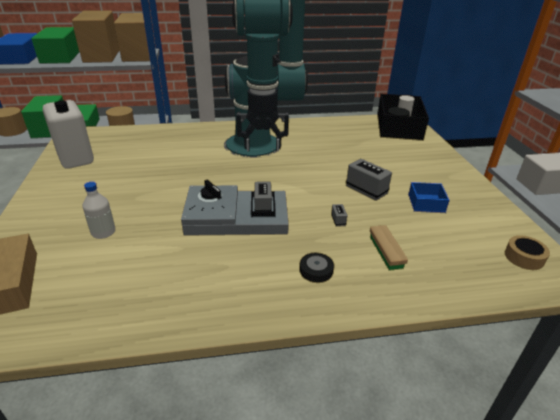

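The pack top reads z = 0.100 m, flat and centred in the rim, so it is seated and released. In the wrist view it is at (281,190) and the dial is at (105,170). Next is the hover over dial_grip.

```bash
python3 - <<'E'
from h import *
delta(491.7,-151.8,150,117.8)
E
```

```text
tool y yaw 83.33 q6 -1.5455749941645265 shift [  -7.5 -131.1   64.6] turn -34.47 pos [499.6 -20.7 214.6] F [-0.4 -0.3 -0.8] w 0.853 t 8.95
```

Call:
move_arm(steps=[[0, -8, 0, -4, 60], [-1, -25, 0, -9, 60], [-2, -50, 0, -16, 60], [-4, -80, 5, -23, 60], [-6, -105, 15, -29, 60], [-7, -122, 30, -33, 60], [-7.5, -131, 45, -34.5, 60], [-7.5, -131, 58, -34.5, 60], [-7.5, -131, 64, -34.5, 60], [-7.5, -131, 64, -34.5, 60], [-7.5, -131, 64, -34.5, 60], [-7.5, -131, 64, -34.5, 60]])

```text
time: 10.15
tool_pos: [0.4932, -0.1514, 0.1526]
tcp_rot: [-0.756, 3.048, -0.001]
wrist_force: [0.4, -0.2, 0.3]
width: 0.6
```

```bash
python3 - <<'E'
from h import *
c=snap('wrist','w6'); P=cloud(c)
delta(491.7,-151.8,74,117.8)
s=P[:340].reshape(-1,3); d=np.hypot(s[:,0]-.455,s[:,1]+.175)
q=s[(d<.08)&(s[:,2]>.101)&(s[:,2]<.110)]
print(len(q),cv2.minAreaRect((q[:,:2]*1000).astype(np.float32)))
E
```

```text
tool y yaw 117.86 q6 -2.4034874511437105 shift [ 1.6  0.6 78.7] turn 0.06 pos [ 493.3 -151.6  152.7] F [0.5 0.6 0.4] w 0.6 t 10.2
3041 ((469.677001953125, -164.04196166992188), (78.88937377929688, 13.99658203125), 27.778657913208008)
```

View pics/w6.png

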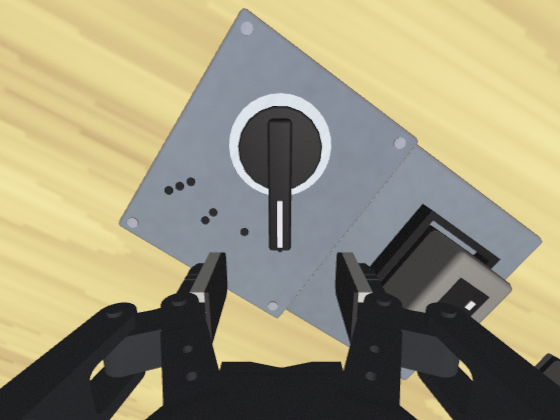

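The bar at (280,190) is square and midway between the open fingers. I'll descend and grip the bar.

Call:
move_arm(steps=[[1, 0, 8, 0, 60], [1.4, 0, 25, 0, 60], [1.4, 0, 45, 0, 60], [1.4, 0, 62, 0, 60], [1.4, 0, 73, 0, 60], [1.4, 0, 78, 0, 60], [1.4, 0, 78, 0, 60], [1.4, 0, 78, 0, 30], [1.4, 0, 78, 0, 0], [1.4, 0, 78, 0, 0], [1.4, 0, 78, 0, 0], [1.4, 0, 78, 0, 0], [1.4, 0, 78, 0, 0], [1.4, 0, 78, 0, 0]], newtons=40)

```text
time: 11.6
tool_pos: [0.4922, -0.1529, 0.0747]
tcp_rot: [-0.755, 3.048, -0.002]
wrist_force: [0.8, -2.1, 5.9]
width: 0.159
```

```bash
python3 - <<'E'
from h import *
delta(491.8,-152.4,74,117.8)
# arc waypoints in tool axes from here (current pose = grip at rest)
s=bot.read_state(); T=Rm(s['tcp_rot']); ax=np.array([452.0,-173.4])
p=1000*s['tool_pos']; r=p[:2]-ax; print('radius',np.hypot(*r),np.degrees(np.arctan2(r[1],r[0])))
for a in [.06,.15,.27,.4,.53,.65,.8,.9,1.0,1.1,1.2,1.25]:
    c,n=np.cos(-a),np.sin(-a); d=np.array([[c,-n],[n,c]])@r-r
    print(a,np.round(T.T@np.array([*d,0]),1),round(np.degrees(a),1))
E
```

```text
tool y yaw 117.83 q6 -2.405701814348047 shift [0.2 0.6 0.7] turn 0.03 pos [ 492.2 -152.9   74.7] F [ 0.8 -2.1  5.9] w 0.159 t 11.6
radius 45.15453299977989 27.00113478060164
0.06 [ 0.1 -2.7  0. ] 3.4
0.15 [ 0.6 -6.7  0. ] 8.6
0.27 [  1.8 -12.    0. ] 15.5
0.4 [  3.8 -17.5   0. ] 22.9
0.53 [  6.5 -22.7   0. ] 30.4
0.65 [  9.6 -27.2   0. ] 37.2
0.8 [ 14.2 -32.2   0. ] 45.8
0.9 [ 17.6 -35.1   0. ] 51.6
1.0 [ 21.3 -37.7   0. ] 57.3
1.1 [ 25.3 -39.9   0. ] 63.0
1.2 [ 29.4 -41.7   0. ] 68.8
1.25 [ 31.5 -42.4   0. ] 71.6
```

Call:
move_arm(steps=[[0.1, -2.7, 0, 3.4, 0], [0.6, -6.7, 0, 8.6, 0], [1.8, -12, 0, 15.5, 0], [3.8, -17.5, 0, 22.9, 0], [6.5, -22.7, 0, 30.4, 0], [9.6, -27.2, 0, 37.2, 0], [14.2, -32.2, 0, 45.8, 0], [17.6, -35.1, 0, 51.6, 0], [21.3, -37.7, 0, 57.3, 0], [25.3, -39.9, 0, 63, 0], [27.4, -40.9, 0, 66, 0], [29.4, -41.7, 0, 68.8, 0], [29.4, -41.7, 0, 68.8, 0], [29.4, -41.7, 0, 68.8, 0], [29.4, -41.7, 0, 68.8, 0]])

```text
time: 13.1
tool_pos: [0.4865, -0.2038, 0.0749]
tcp_rot: [1.096, 2.94, -0.001]
wrist_force: [4.3, -3.4, 4.0]
width: 0.159
```

```bash
python3 - <<'E'
from h import *
s=bot.read_state(); p=1000*s['tool_pos']; r=p[:2]-[452.0,-173.4]; a=np.degrees(np.arctan2(r[1],r[0]))
print('radius',np.hypot(*r),'dial by pos',np.radians(27.8-a)); 
delta(486,-202.9,74,49.05); print(s['torque'],s['wrist_force'])
snap('wrist','w7'); snap('top','t7'); snap('scene','s7')
c=load('t7'); 
cv2.imwrite('pics/t7c.png',cv2.resize(c['pixels'][200:280,262:370,::-1],(756,560),interpolation=cv2.INTER_CUBIC))
c=load('s7')
cv2.imwrite('pics/s7c.png',cv2.resize(c['pixels'][150:250,170:310,::-1],(770,550),interpolation=cv2.INTER_CUBIC))
E
```

```text
radius 45.997837415784005 dial by pos 1.2069876133504873
tool y yaw 49.1 q6 -1.300752930921575 shift [1.  0.3 0.9] turn 0.05 pos [ 486.5 -203.8   74.9] F [ 4.3 -3.4  4. ] w 0.159 t 13.1
[-0.35771807 -0.61133736  0.19445242] [ 4.32782229 -3.39316965  3.96232216]
```

View pics/w7.png

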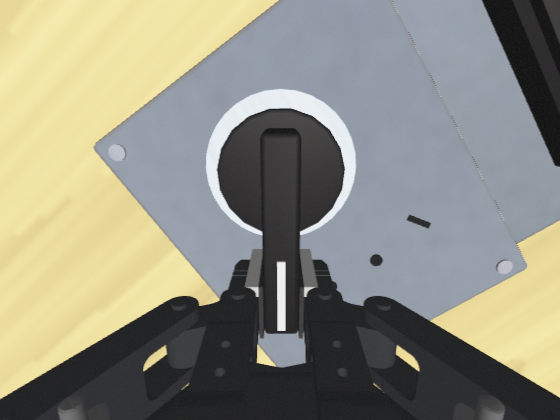

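View pics/s7c.png

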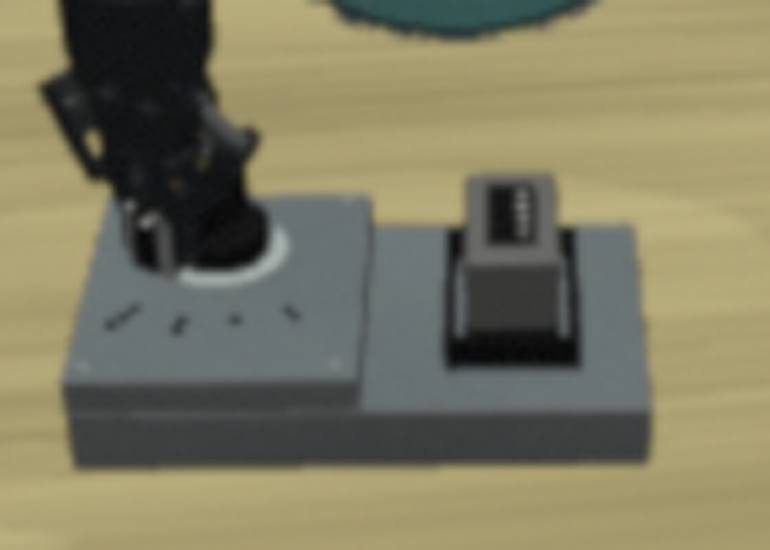

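The bar is held at the three-dot side, and the pack stands in the cradle. I'll measure the bar angle from the depth image and confirm nothing drifts.

```bash
python3 - <<'E'
from h import *
c=snap('wrist','w8'); P=cloud(c)
q=P[125:330,262:300].reshape(-1,3); q=q[(q[:,2]>.1025)&(q[:,2]<.110)]
r=cv2.minAreaRect((q[:,:2]*1000).astype(np.float32)); print(len(q),r)
vx,vy,_,_=cv2.fitLine((q[:,:2]*1000).astype(np.float32),cv2.DIST_HUBER,0,.01,.01).ravel(); a=np.degrees(np.arctan2(vy,vx)); a=(a+90)%180-90
print('bar yaw',a,'dial',np.radians(27.8-a))
delta(486,-202.9,74,49.05)
# pack via top
c=load('t7');P=cloud(c).reshape(-1,3);d=np.hypot(P[:,0]-.5,P[:,1]+.02);q=P[(d<.06)&(P[:,2]>.085)&(P[:,2]<.12)];print('pack z',np.median(q[:,2]),cv2.minAreaRect((q[:,:2]*1000).astype(np.float32)))
E
```

```text
7342 ((466.51739501953125, -185.40032958984375), (14.370765686035156, 78.0301742553711), 48.39247131347656)
bar yaw -40.91028 dial 1.1992207
tool y yaw 49.11 q6 -1.300722126119481 shift [0.9 0.4 0.9] turn 0.06 pos [ 486.5 -203.8   74.9] F [ 4.  -2.9  6.1] w 0.155 t 13.3
pack z 0.09897569435877585 ((498.7527770996094, -22.82900047302246), (49.67936706542969, 90.39553833007812), 83.0732650756836)
```

```bash
python3 - <<'E'
from h import *
print(bot.finish_job())
E
```

```text
the job is handed in; nothing more can be done
None
```

The pack is seated in the cradle and released, and I handed the job in at about 13.3 s while the gripper was still holding the dial on the third click.

- **Pack:** I chose the middle-sized block, which measured about 90 × 50 × 60 mm. After I let go, the wrist camera showed its top flat at z = 0.100 m, which is where it should be when seated. It was centred within about 1.5 mm. The later top view gave z = 0.099 m and a position about 3 mm off in y, which I put down to that camera's coarser depth.
- **Dial:** I gripped the bar and turned it clockwise. The wrist-camera depth gave a dial angle of 1.199 rad, and the tool position gave 1.207 rad. The third click is at 1.2 rad and the end stop at 1.45 rad.
- **Forces and other objects:** Every wrist force I read stayed below about 10 N. I did not move any of the other things on the bench.

No check failed. `finish_job` reports no verdict, so the final result is not confirmed on my side.

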